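# Slide a wall outlet under the hand press and press the guarded lever

### The arm

A 6-joint arm with a two-finger parallel gripper is mounted at the origin on the work surface. World frame = base frame: x ahead of the robot, y to its left, z up, the work surface at z = 0. Lengths are in m, angles in rad, forces in N, time in s.
With the tool pointing down it reaches from about 0.35 to 0.775 m from the base axis. Payload 7.3 kg.
Tool frame: the origin (TCP) lies between the finger pads; the fingertips stand ahead of it and the grasp point (between the pads) lies 6 mm ahead of it (robot.tip_extent is the x of the fingertips in the tool frame, in m); x points along the fingers, z is the direction in which the jaws open and shut, and the axes are right-handed (so a half turn about x gives the same grasp; the last joint's range is limited). The gripper opens to 92 mm and grips with 3 to 60 N. Pads are 19 mm wide; open, the fingers measure 130 mm over their backs; the gripper's body (75 mm by 190 mm) begins 47 mm behind the grasp point.
Start: joints at [1.176, 0.342, 1.524, -0, 1.275, -0.146], TCP at [0.129, 0.509, 0.252] pointing down, gripper open.
Joint ranges: [-2.53, 2.53], [-0.77, 2.02], [0.04, 2.7], [-1, 4.14], [0.28, 2.66], [-3.11, 3.11]. Speed limits (rad/s): [2.57, 2.57, 3.14, 3.14, 3.14, 3.14].

### API

Orientations are given as [roll, pitch, yaw] about the fixed x, y, z axes, in that order (R = Rz(yaw) Ry(pitch) Rx(roll)).
In Python, from cell import robot gives the robot as it stands. The module is installed in compiled form; this text tells all that it offers.
- The arm moves only by the shell command python3 -m creep 'ROWS' [FORCE]. ROWS is JSON, a list of rows, each an object with "translation": the shift along the tool's x, y, z in m, a list of three; "twist": the turn, a rotation vector about the tool's x, y, z in rad, a list of three; "hand": the opening in per cent of the stroke, from 0 (shut) to 100 (fully open). A call has 1 to 5 rows; each row is the pose to reach, as a shift and turn from the pose measured when the call began, along the tool's axes at that moment; what a row does not reach only later rows make up. A row lasts 1/10 s, in which the tool goes at most 50 mm and 8.59 degrees, less where a joint would pass 70% of its speed; a pose out of reach is approached as far as the arm can. A call with a gripper value outside its range is refused whole. The fingers move at their own pace and stop on an object; FORCE is the grip in N (left out, the last holds). Time passes only in rows, so rows that repeat a pose let the fingers close. It gives the time, the measured TCP pose, the force and the opening at its end, in the units of the state.
- robot.observe(): the state, without advancing time (a new reading comes with each control period).
- robot.read_camera(name): name is "scene" or "top" or "wrist"; returns the picture (400x640x3 uint8, blue, green, red); there is no depth.
- robot.calibration(name): a dict with "intrinsics" (3x3 intrinsics, pixels), "cam_to_world" (4x4, takes a point from camera to world coordinates); the wrist camera has in their place "mount" (4x4, takes a point from camera to tool coordinates, whose origin is the TCP and whose axes are the tool frame's). Camera axes: x right, y up, looking along -z (the intrinsics and any distortion apply to the point x, -y, -z); pixel columns grow to the right and rows downward; lengths in m; the calibration is good to about 2 mm. A picture is of the moment at which its call begins: read the wrist's pose just before it. calibration takes no time and is no camera call.
- robot.hand_in(): hands the job in, once; it reports no verdict.
The state is a dict: "time": time; "qpos": joint angles; "qvel": joint speeds; "joint_efforts": joint torques, N m; "tool_pos": TCP position; "tool_rot": TCP orientation; "contact_force": force on the tool from outside, world axes, zero at the start; "torque": the same for the moment, N m; "opening": finger opening in m.
Only numpy, scipy, OpenCV 4.12 (cv2) and the standard library are available. Lean on these libraries where they do the work, as an engineer would, in place of code of your own. Each camera call takes 0.05 s, during which the arm holds its last target. There are 200 camera calls.

### The job

With the fingertips, push the front of the blue plate (only push, do not grip it) until the slide with the white outlet is fully home under the press, then reach down through the window of the yellow guard and press the red lever pad all the way down to its stop, where it stays; then come back out. Touch no part of the yellow guard at any time, lift nothing, keep the outlet lying in its nest, and leave the other things on the bench where they are.

Things in the scene. Friction and masses are not known exactly. Their poses are not given: they have to be found in the camera images.
- guard: yellow guard of the hand press, fixed: four corner posts and a top frame, outside 132 x 132 mm, 4 mm thick, top face 125 mm above the table, with a square window 90 x 90 mm. Origin: on the table straight below the window's centre; z up, y = the way the slide goes in, x = across the slide. The press is turned up to 17 degrees either way. Hinge cheeks 106 mm high stand at y = 77 to 103 mm.
- base (a point): the press's grey base plate, 16 mm high, 160 mm across the slide, reaching 260 mm before and 120 mm beyond the window along the slide: centre of its top
- guard_window (a point): centre of the guard's window, level with the top face of the frame (125 mm above the table); axes as the guard's
- lever_pad (a point): centre of the top of the red square pad (34 x 34 mm) on the free end of the press lever, below the middle of the window: 23 mm below the guard's top face when the lever is up, 40 mm below it when it is fully down
- lever (a joint): press lever, rad: 0 = up (it may start up to 0.03 lower), 0.2 = pressed down against its stop (the pad goes down 17 mm). Its hinge is 85 mm from the pad, on the guard's +y side. About 6 N on the pad moves it; it has a stiff hinge and stays where it is left
- push_face (a point): middle of the blue push plate's outer face (the face that looks to the guard's -y), 92 mm above the table. Its back, towards the guard, is grey and is not to be touched. The plate is 100 mm wide along x, 10 mm thick, and stands from 30 to 112 mm above the table. When the slide is home, its outer face is 59 mm short of the guard's frame
- slide (a joint): aluminium slide that carries the outlet in under the press, m: 0 = all the way out, 0.09 = fully home against its stop, the outlet under the lever. It runs along the guard's +y; about 3 N moves it and it stays where it is left
- nest (a point): centre of the floor of the slide's nest (inside 70 x 50 mm, rims 8 mm high), 30 mm above the table
- outlet_center (a point): white wall outlet on a steel plate (66 x 46 x 28 mm), lying loose in the slide's nest; the point is its centre, 14 mm above the nest's floor
- spare_outlet_center (a point): a second, similar outlet lying on the table beside the press; its centre, 14 mm up
- screwdriver: red-handled screwdriver, 190 mm long, lying beside the press; origin on its underside
- clip_box: closed green box of clips, 60 x 45 x 35 mm; origin at the centre of its underside
- tape_measure: black tape measure, 70 x 36 x 60 mm, standing; origin at the centre of its underside
- pliers: yellow-handled pliers about 150 mm long, lying; origin near the joint, on the underside
- marker: red marker pen, 142 mm long, 12 mm thick, lying; origin on its underside, half-way along
Things that resemble listed ones, but are neither listed nor needed, are in the scene too. What is shaped like the part that bears outlet_center but pink or purple is not meant.

How it is judged:
By the outcome, as a careful person would: the job done as asked, in the order asked, and still so for the second after the job is handed in, with the robot touching nothing.
It also fails if it takes over 45 s, if anything falls off the work surface, if the arm or the gripper's body presses on something with over 40 N, if the wrist force passes 120 N, or if a joint passes its speed limit or range.

## Working session

There is one attempt and no reset: what is moved stays moved. The work goes in short steps, Python scripts to look and compute and a shell command to move; the robot and the scene stay as the last step left them, time stands still between calls to the robot, and variables do not carry over. Pictures are saved under pics/ and viewed, about 8 in all and at most 12, crops included, and the job is handed in when it is done.

```bash
mkdir -p pics; cat > h.py <<'E'
import numpy as np, cv2
from cell import robot
from scipy.spatial.transform import Rotation as R
def cam(name):
    c=robot.calibration(name); K=np.array(c["intrinsics"])
    if name=="wrist":
        s=robot.observe(); T=np.eye(4); T[:3,:3]=R.from_euler("xyz",s["tool_rot"]).as_matrix(); T[:3,3]=s["tool_pos"]
        return K,T@np.array(c["mount"]),c
    return K,np.array(c["cam_to_world"]),c
def ray(K,T,uv):
    p=np.linalg.inv(K)@[uv[0],uv[1],1]; d=T[:3,:3]@(p*[1,-1,-1]); return T[:3,3],d
def onz(K,T,uv,z):
    o,d=ray(K,T,uv); return o+d*(z-o[2])/d[2]
def proj(K,T,P):
    p=T[:3,:3].T@(np.array(P)-T[:3,3]); q=K@(p*[1,-1,-1]); return q[:2]/q[2]
E
python3 - <<'E'
from h import *
s=robot.observe();print(s, robot.tip_extent)
for n in ("scene","top"):
    K,T,c=cam(n); im=robot.read_camera(n); cv2.imwrite(f"pics/{n}0.png",im); print(n,c.keys(),K,T.round(3))
E
```

```text
{'time': 0.0, 'qpos': array([ 1.17600746e+00,  3.42732504e-01,  1.52503316e+00,  1.14504692e-05,
        1.27542034e+00, -1.46024404e-01]), 'qvel': array([-0.00033471, -0.00075611,  0.00068761, -0.00145706, -0.0006678 ,
       -0.00060963]), 'joint_efforts': array([ 1.20613977e-04, -4.31247103e+01, -2.44214165e+01,  7.18348590e-02,
        5.60313673e-02, -1.62946899e-04]), 'tool_pos': array([0.12909767, 0.50848579, 0.25103424]), 'tool_rot': array([ 2.9886965 ,  1.56920294, -1.97246029]), 'contact_force': array([ 0.5027996 ,  0.93515195, -0.08450423]), 'torque': array([-0.02775925,  0.02494004,  0.00314801]), 'opening': 0.09193864090706769} 0.025
scene dict_keys(['intrinsics', 'cam_to_world']) [[391.68370694   0.         318.91024939]
 [  0.         391.68370694 195.41241013]
 [  0.           0.           1.        ]] [[ 0.28  -0.744  0.607  1.253]
 [ 0.96   0.212 -0.183 -0.201]
 [ 0.007  0.634  0.774  1.019]
 [ 0.     0.     0.     1.   ]]
top dict_keys(['intrinsics', 'cam_to_world']) [[428.40533026   0.         313.32599013]
 [  0.         428.40533026 200.81100051]
 [  0.           0.           1.        ]] [[-0.026  0.992 -0.125  0.414]
 [-1.    -0.025  0.012  0.053]
 [ 0.009  0.126  0.992  1.27 ]
 [ 0.     0.     0.     1.   ]]
```

View pics/top0.png

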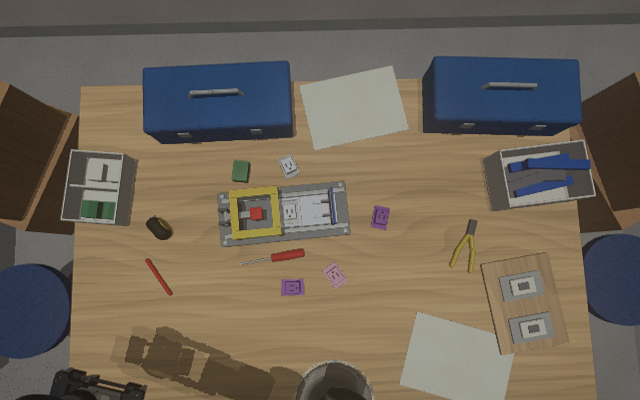

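View pics/scene0.png

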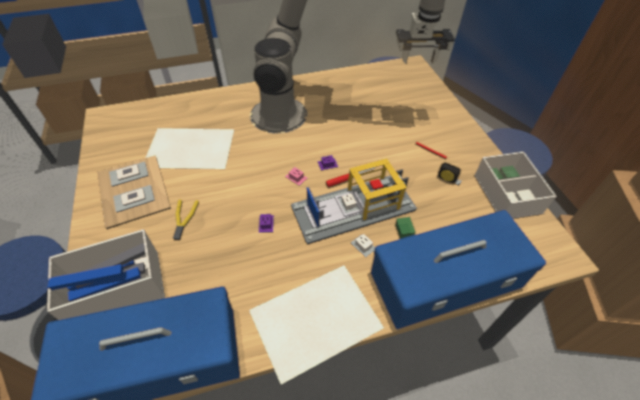

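The top view shows the press at about (283,213): yellow guard centred near (255,212), red pad (257,213), blue plate (341,205), slide travel towards image left (world +y). The only white outlet in the nest is at (290,212). The one at (289,166) is the spare, and the pink and purple ones don't count.

```bash
cat > m.py <<'E'
from h import *
im=cv2.imread("pics/top0.png"); K,T,_=cam("top")
hsv=cv2.cvtColor(im,cv2.COLOR_BGR2HSV)
def crop(m,x0,y0,x1,y1):
    o=np.zeros_like(m); o[y0:y1,x0:x1]=m[y0:y1,x0:x1]; return o
y=crop(cv2.inRange(hsv,(20,120,90),(35,255,255)),215,175,300,250)
b=crop(cv2.inRange(hsv,(100,80,30),(125,255,255)),315,170,365,250)
r=crop(cv2.inRange(hsv,(0,150,80),(6,255,255))|cv2.inRange(hsv,(172,150,80),(180,255,255)),235,195,275,230)
def rep(n,pts,z):
    (c,sz,a)=cv2.minAreaRect(np.array(pts,np.float32)); box=cv2.boxPoints((c,sz,a))
    W=np.array([onz(K,T,p,z)[:2] for p in box]); print(n,np.round(c,1),np.round(sz,1),"ctr",W.mean(0).round(4))
    for i in range(2):
        d=W[(i+1)%4]-W[i]; print("   side",np.linalg.norm(d).round(4),"dir deg",np.degrees(np.arctan2(d[1],d[0])).round(1))
cs,h=cv2.findContours(y,cv2.RETR_CCOMP,cv2.CHAIN_APPROX_NONE)
for c,k in zip(cs,h[0]):
    if cv2.contourArea(c)>300: rep("yellow "+("hole" if k[3]>=0 else "outer"),c[:,0],.125)
for n,m,z in(("blue",b,.112),("red",r,.102)):
    p=np.argwhere(m)[:,::-1]; print(len(p)); rep(n,p,z)
cv2.imwrite("pics/topcrop.png",cv2.resize(im[165:260,205:365],None,fx=5,fy=5,interpolation=cv2.INTER_CUBIC))
E
python3 m.py
```

```text
yellow outer [254.4 212.3] [49.9 49.5] ctr [0.5325 0.1982]
   side 0.1335 dir deg -85.8
   side 0.1347 dir deg -175.4
yellow hole [254.5 212.2] [35.6 35.9] ctr [0.5325 0.1979]
   side 0.0964 dir deg -86.2
   side 0.0961 dir deg -175.7
55
blue [332.6 204.5] [35.2  1.5] ctr [ 0.5494 -0.0131]
   side 0.0042 dir deg -85.5
   side 0.0965 dir deg -176.0
140
red [255.5 213.2] [11.8 12. ] ctr [0.5318 0.198 ]
   side 0.0329 dir deg -85.1
   side 0.0325 dir deg -174.3
```

View pics/topcrop.png

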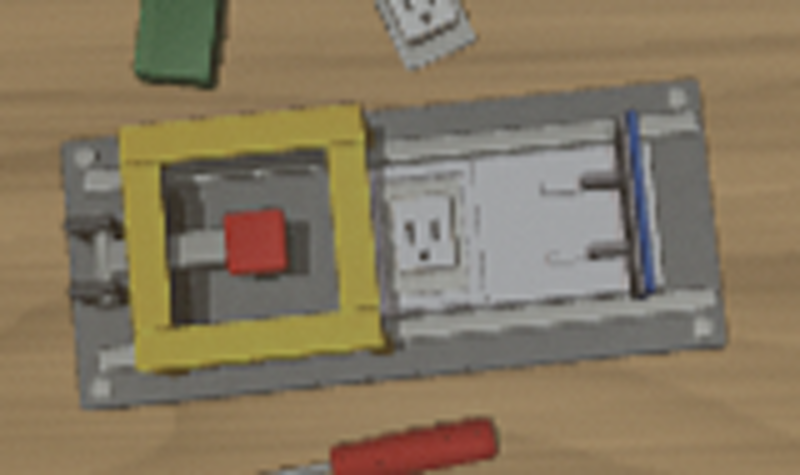

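The crop shows the yellow guard, the red pad inside its window, the white outlet in the nest and the blue face of the plate on its right (outer) side. The measured sizes match: frame 134 mm, pad 33 mm, plate 97 mm. The plate's outer face is 214 mm before the window, and 215 is expected when the slide is out. The press is turned about +4.2°.

```bash
cat > go.py <<'E'
import sys
from h import *
np.set_printoptions(suppress=True)
C=np.array([.5325,.198]); a=np.radians(4.2); gx=np.array([np.cos(a),np.sin(a)]); gy=np.array([-np.sin(a),np.cos(a)])
def st():
    s=robot.observe(); M=R.from_euler("xyz",s["tool_rot"]).as_matrix(); return s,M
def plan(x,y,ztip):
    s,M=st(); p=np.r_[C+gx*x+gy*y,ztip+robot.tip_extent]
    X=np.array([0,0,-1.]); Z=np.r_[gx,0]; Z=Z*(1 if Z@M[:,2]>0 else -1); D=np.c_[X,np.cross(Z,X),Z]
    d=s["tool_pos"]-np.r_[C,0]
    print("t",round(s["time"],2),"guard xy",(d[:2]@np.c_[gx,gy]).round(4),"tip z",(s["tool_pos"]+M[:,0]*robot.tip_extent)[2].round(4),"F",s["contact_force"].round(1),"open",round(s["opening"],3),"q",s["qpos"].round(2))
    print("target",p.round(3),"translation",(M.T@(p-s["tool_pos"])).round(4),"twist",R.from_matrix(M.T@D).as_rotvec().round(3))
plan(*map(float,sys.argv[1:4]))
E
python3 go.py 0 -.26 .226
```

```text
t 0.1 guard xy [-0.3795  0.3393] tip z 0.2261 F [0.2 0.1 0.6] open 0.092 q [ 1.18  0.34  1.52 -0.    1.28 -0.15]
target [ 0.552 -0.061  0.251] translation [ 0.0006 -0.5497 -0.4483] twist [ 1.249 -0.001  0.001]
```

```bash
R='x'; python3 -m creep '[{"translation":[0,-0.04,-0.03],"twist":[0.09,0,0],"hand":0},{"translation":[0,-0.075,-0.06],"twist":[0.18,0,0],"hand":0},{"translation":[0,-0.11,-0.09],"twist":[0.27,0,0],"hand":0},{"translation":[0,-0.145,-0.12],"twist":[0.36,0,0],"hand":0},{"translation":[0,-0.18,-0.15],"twist":[0.45,0,0],"hand":0}]' 20; python3 go.py 0 -.26 .226
```

```text
time: 0.6
tool_pos: [0.2671, 0.3172, 0.2511]
tool_rot: [-2.876, 1.569, -2.007]
contact_force: [0.7, -0.1, 0.5]
opening: 0.0562
t 0.6 guard xy [-0.2559  0.1383] tip z 0.2261 F [ 0.7 -0.1  0.5] open 0.056 q [ 0.69  0.14  1.8  -0.    1.2  -0.18]
target [ 0.552 -0.061  0.251] translation [ 0.0005 -0.4615 -0.1053] twist [ 0.796 -0.001  0.001]
```

```bash
python3 -m creep '[{"translation":[0,-0.045,-0.01],"twist":[0.1,0,0],"hand":0},{"translation":[0,-0.09,-0.02],"twist":[0.2,0,0],"hand":0},{"translation":[0,-0.135,-0.03],"twist":[0.3,0,0],"hand":0},{"translation":[0,-0.18,-0.04],"twist":[0.4,0,0],"hand":0},{"translation":[0,-0.225,-0.05],"twist":[0.5,0,0],"hand":0}]'; python3 go.py 0 -.26 .226
```

```text
time: 1.1
tool_pos: [0.4073, 0.1319, 0.2512]
tool_rot: [-2.495, 1.569, -2.13]
contact_force: [1.1, 0.0, -0.4]
opening: 0.0167
t 1.1 guard xy [-0.1297 -0.0567] tip z 0.2262 F [ 1.1  0.  -0.4] open 0.017 q [ 0.13  0.16  1.77 -0.    1.21 -0.23]
target [ 0.552 -0.061  0.251] translation [ 0.0003 -0.232   0.0659] twist [ 0.291 -0.001  0.001]
```

```bash
python3 -m creep '[{"translation":[0,-0.046,0.013],"twist":[0.06,0,0],"hand":0},{"translation":[0,-0.092,0.026],"twist":[0.12,0,0],"hand":0},{"translation":[0,-0.138,0.039],"twist":[0.18,0,0],"hand":0},{"translation":[0,-0.184,0.052],"twist":[0.24,0,0],"hand":0},{"translation":[0,-0.232,0.066],"twist":[0.29,0,0],"hand":0}]'; python3 -m creep '[{"translation":[0,0,0],"twist":[0,0,0],"hand":0},{"translation":[0,0,0],"twist":[0,0,0],"hand":0}]'; python3 go.py 0 -.26 .08
```

```text
time: 1.6
tool_pos: [0.5523, -0.063, 0.251]
tool_rot: [-2.662, 1.569, -2.59]
contact_force: [0.8, 0.2, -0.6]
opening: 0.0002
time: 1.8
tool_pos: [0.5521, -0.0639, 0.2498]
tool_rot: [3.136, 1.567, -3.078]
contact_force: [-0.1, 1.4, 0.6]
opening: 0.0007
t 1.8 guard xy [ 0.0004 -0.2626] tip z 0.2248 F [-0.1  1.4  0.6] open 0.001 q [-0.25  0.4   1.44 -0.    1.31 -0.32]
target [ 0.552 -0.061  0.105] translation [0.1448 0.0026 0.0002] twist [-0.003 -0.004 -0.   ]
```

```bash
python3 - <<'E'
from h import *
K,T,c=cam("wrist"); im=robot.read_camera("wrist")
print(K,T.round(3)); cv2.imwrite("pics/w1.png",im)
E
```

```text
[[339.75429039   0.         322.43787872]
 [  0.         339.75429039 198.67339345]
 [  0.           0.           1.        ]] [[ 0.998 -0.068 -0.016  0.547]
 [ 0.07   0.96   0.272  0.01 ]
 [-0.003 -0.273  0.962  0.383]
 [ 0.     0.     0.     1.   ]]
```

View pics/w1.png

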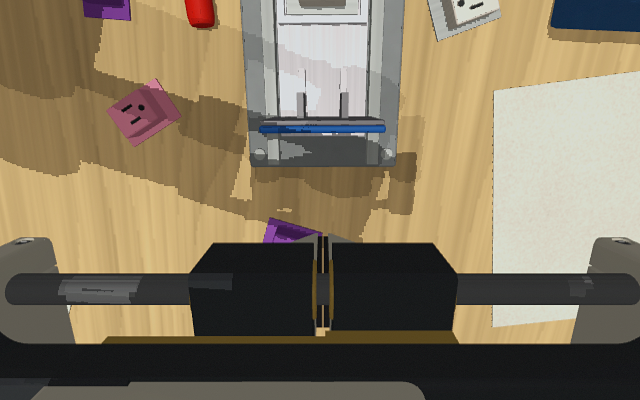

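The wrist view shows the blue edge at cols 258-386, row 128, centred with the shut fingertips at col 322. The gripper's body stands well behind the tips. I descend in front of the plate.

```bash
python3 -m creep '[{"translation":[0.045,0,0],"twist":[0,0,0],"hand":0},{"translation":[0.09,0,0],"twist":[0,0,0],"hand":0},{"translation":[0.13,0.001,0],"twist":[-0.003,-0.004,0],"hand":0},{"translation":[0.147,0.001,0],"twist":[-0.003,-0.004,0],"hand":0},{"translation":[0.147,0.001,0],"twist":[-0.003,-0.004,0],"hand":0}]'; python3 go.py 0 -.134 .078
```

```text
time: 2.35
tool_pos: [0.5487, -0.0599, 0.101]
tool_rot: [2.749, 1.565, 2.826]
contact_force: [0.6, -0.1, 0.7]
opening: 0.0005
t 2.35 guard xy [-0.0028 -0.2584] tip z 0.076 F [ 0.6 -0.1  0.7] open 0.001 q [-0.25  0.56  1.64  0.    0.95 -0.32]
target [0.542 0.064 0.103] translation [-0.0018  0.1244  0.0032] twist [ 0.003 -0.005 -0.002]
```

```bash
python3 -m creep '[{"translation":[-0.001,0.012,0.002],"twist":[0,0,0],"hand":0},{"translation":[-0.001,0.022,0.003],"twist":[0,0,0],"hand":0},{"translation":[-0.001,0.030,0.003],"twist":[0,0,0],"hand":0},{"translation":[-0.001,0.036,0.003],"twist":[0,0,0],"hand":0},{"translation":[-0.001,0.042,0.003],"twist":[0,0,0],"hand":0}]'; python3 go.py 0 -.134 .078;  python3 -m creep '[{"translation":[0,0.008,0],"twist":[0,0,0],"hand":0},{"translation":[0,0.016,0],"twist":[0,0,0],"hand":0},{"translation":[0,0.024,0],"twist":[0,0,0],"hand":0},{"translation":[0,0.032,0],"twist":[0,0,0],"hand":0},{"translation":[0,0.04,0],"twist":[0,0,0],"hand":0}]'; python3 go.py 0 -.134 .078
```

```text
time: 2.85
tool_pos: [0.5491, -0.0176, 0.1031]
tool_rot: [2.902, 1.568, 2.98]
contact_force: [0.2, -3.4, 1.9]
opening: 0.0001
t 2.85 guard xy [ 0.0007 -0.2162] tip z 0.0781 F [ 0.2 -3.4  1.9] open 0.0 q [-0.17  0.55  1.65 -0.    0.95 -0.25]
target [0.542 0.064 0.103] translation [ 0.0001  0.0822 -0.0004] twist [ 0.004 -0.003 -0.001]
time: 3.35
tool_pos: [0.5461, 0.0229, 0.1033]
tool_rot: [2.903, 1.568, 2.98]
contact_force: [-0.3, -3.4, 1.8]
opening: 0.0003
t 3.35 guard xy [ 0.0007 -0.1756] tip z 0.0783 F [-0.3 -3.4  1.8] open 0.0 q [-0.1   0.54  1.65  0.    0.95 -0.18]
target [0.542 0.064 0.103] translation [ 0.0003  0.0416 -0.0005] twist [ 0.004 -0.003 -0.001]
```

Contact and a steady 3.4 N, as expected. I carry on to the stop.

```bash
python3 -m creep '[{"translation":[0,0.008,0],"twist":[0,0,0],"hand":0},{"translation":[0,0.016,0],"twist":[0,0,0],"hand":0},{"translation":[0,0.024,0],"twist":[0,0,0],"hand":0},{"translation":[0,0.03,0],"twist":[0,0,0],"hand":0},{"translation":[0,0.034,0],"twist":[0,0,0],"hand":0}]'; for i in 1; do python3 go.py 0 -.134 .078; done;  python3 -m creep '[{"translation":[0,0.003,0],"twist":[0,0,0],"hand":0},{"translation":[0,0.005,0],"twist":[0,0,0],"hand":0}]'; python3 go.py 0 -.134 .078
```

```text
time: 3.85
tool_pos: [0.5435, 0.0575, 0.1033]
tool_rot: [2.849, 1.568, 2.926]
contact_force: [1.6, -3.3, 1.0]
opening: 0.0002
t 3.85 guard xy [ 0.0007 -0.1409] tip z 0.0783 F [ 1.6 -3.3  1. ] open 0.0 q [-0.04  0.54  1.65  0.    0.95 -0.11]
target [0.542 0.064 0.103] translation [ 0.0003  0.0069 -0.0006] twist [ 0.004 -0.002 -0.001]
time: 4.05
tool_pos: [0.5431, 0.0628, 0.1033]
tool_rot: [2.827, 1.568, 2.905]
contact_force: [-0.9, -2.5, 1.3]
opening: 0.0007
t 4.05 guard xy [ 0.0006 -0.1357] tip z 0.0783 F [-0.9 -2.5  1.3] open 0.001 q [-0.03  0.54  1.65  0.    0.95 -0.1 ]
target [0.542 0.064 0.103] translation [ 0.0003  0.0017 -0.0006] twist [ 0.005 -0.002 -0.001]
```

```bash
python3 -m creep '[{"translation":[0,0.002,0],"twist":[0,0,0],"hand":0},{"translation":[0,0.003,0],"twist":[0,0,0],"hand":0}]'; python3 -m creep '[{"translation":[0,0.0015,0],"twist":[0,0,0],"hand":0},{"translation":[0,0.0025,0],"twist":[0,0,0],"hand":0}]'; python3 go.py 0 -.134 .078
```

```text
time: 4.25
tool_pos: [0.5429, 0.0653, 0.1033]
tool_rot: [-3.037, 1.568, -2.958]
contact_force: [0.3, -7.8, 1.9]
opening: 0.001
time: 4.45
tool_pos: [0.5429, 0.0654, 0.1033]
tool_rot: [-2.139, 1.566, -2.061]
contact_force: [0.2, -18.5, 1.5]
opening: 0.0003
t 4.45 guard xy [ 0.0007 -0.133 ] tip z 0.0783 F [  0.2 -18.5   1.5] open 0.0 q [-0.02  0.54  1.65 -0.01  0.95 -0.09]
target [0.542 0.064 0.103] translation [ 0.0003 -0.001  -0.0007] twist [ 0.005 -0.003  0.004]
```

Firm stop at 18 N with the face at about -0.125: the slide is home. I back off, rise, and look.

```bash
python3 -m creep '[{"translation":[0,-0.01,0],"twist":[0,0,0],"hand":0},{"translation":[0,-0.03,0],"twist":[0,0,0],"hand":0},{"translation":[-0.03,-0.035,0],"twist":[0,0,0],"hand":0},{"translation":[-0.075,-0.035,0],"twist":[0,0,0],"hand":0},{"translation":[-0.11,-0.035,0],"twist":[0,0,0],"hand":0}]'; python3 go.py 0 -.06 .18; python3 - <<'E'
from h import *
a=robot.read_camera("top"); cv2.imwrite("pics/top1.png",a)
w=robot.read_camera("wrist"); cv2.imwrite("pics/w2.png",w)
b=cv2.resize(a[165:260,205:365],(640,380),interpolation=cv2.INTER_CUBIC)
cv2.imwrite("pics/c2.png",cv2.resize(np.vstack([b,w]),(480,585)))
E
```

```text
time: 4.95
tool_pos: [0.5457, 0.0309, 0.2151]
tool_rot: [-2.368, 1.567, -2.29]
contact_force: [0.3, 0.5, -0.2]
opening: 0.0009
t 4.95 guard xy [ 0.0009 -0.1676] tip z 0.1901 F [ 0.3  0.5 -0.2] open 0.001 q [-0.08  0.41  1.52 -0.    1.21 -0.16]
target [0.537 0.138 0.205] translation [ 0.0098  0.1076 -0.0004] twist [ 0.004 -0.003  0.003]
```

View pics/c2.png

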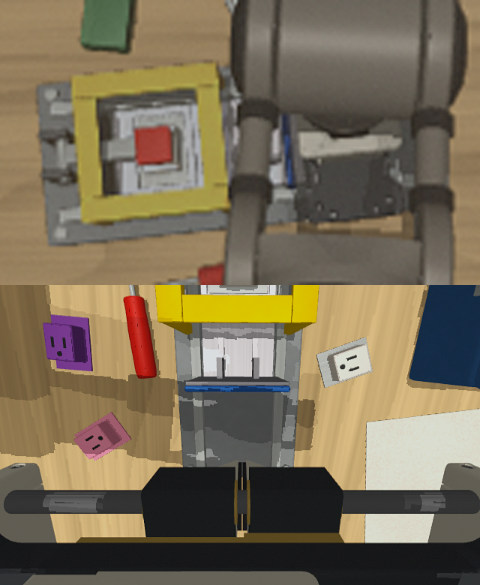

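The outlet sits in the nest under the lever, with the slide in (blue edge near (237,388) in the lower half of the picture). Next I measure the window and pad from closer.

```bash
python3 -m creep '[{"translation":[-0.02,0.03,0],"twist":[0,0,0],"hand":0},{"translation":[-0.02,0.06,0],"twist":[0,0,0],"hand":0},{"translation":[-0.02,0.09,0],"twist":[0,0,0],"hand":0},{"translation":[-0.02,0.107,0],"twist":[0.004,-0.003,0.003],"hand":0},{"translation":[-0.02,0.107,0],"twist":[0.004,-0.003,0.003],"hand":0}]'; cat > w.py <<'E'
from h import *
K,T,_=cam("wrist"); im=robot.read_camera("wrist"); cv2.imwrite("pics/w3.png",im)
hsv=cv2.cvtColor(im,cv2.COLOR_BGR2HSV)
y=cv2.inRange(hsv,(20,120,60),(35,255,255)); y[235:]=0
r=cv2.inRange(hsv,(0,150,60),(6,255,255))|cv2.inRange(hsv,(172,150,60),(180,255,255)); r[:,:200]=0; r[:,440:]=0; r[235:]=0
def rep(n,p,z):
    (c,s,a)=cv2.minAreaRect(np.array(p,np.float32)); W=np.array([onz(K,T,q,z)[:2] for q in cv2.boxPoints((c,s,a))])
    d=[W[1]-W[0],W[2]-W[1]]; print(n,np.round(c),"ctr",W.mean(0).round(4),[(np.linalg.norm(v).round(4),np.degrees(np.arctan2(v[1],v[0])).round(1)) for v in d])
cs,h=cv2.findContours(y,cv2.RETR_CCOMP,cv2.CHAIN_APPROX_NONE)
for c,k in zip(cs,h[0]):
    if cv2.contourArea(c)>3000: rep(f"yellow {k[3]>=0}",c[:,0],.125)
c=max(cv2.findContours(r,cv2.RETR_EXTERNAL,cv2.CHAIN_APPROX_NONE)[0],key=cv2.contourArea); rep("red",c[:,0],.102)
E
python3 w.py; python3 go.py 0 0 .15
```

```text
time: 5.55
tool_pos: [0.5385, 0.1399, 0.2368]
tool_rot: [-0.031, 1.564, 0.046]
contact_force: [0.1, 0.7, 0.7]
opening: 0.0006
yellow False [318. 114.] ctr [0.5316 0.2007] [(np.float64(0.1307), np.float64(4.5)), (np.float64(0.1324), np.float64(-81.1))]
yellow True [318. 117.] ctr [0.5315 0.2009] [(np.float64(0.0903), np.float64(91.2)), (np.float64(0.0873), np.float64(4.5))]
red [319. 118.] ctr [0.5317 0.2017] [(np.float64(0.0317), np.float64(4.4)), (np.float64(0.0321), np.float64(-84.8))]
t 5.6 guard xy [ 0.0019 -0.0597] tip z 0.2119 F [ 0.3 -0.5  0.9] open 0.0 q [ 0.11  0.41  1.47 -0.    1.26  0.04]
target [0.532 0.198 0.175] translation [ 0.0618  0.0598 -0.0022] twist [0.003 0.007 0.001]
```

View pics/w3.png

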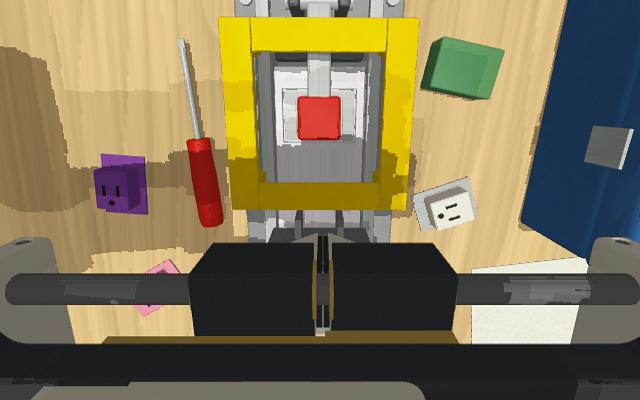

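The picture shows the window at (318,117) and the pad at (319,118), both within 3 mm of the top view's estimate. The side margins are about 25 mm or more, so I go above the pad.

```bash
python3 -m creep '[{"translation":[0,0.03,-0.001],"twist":[0,0,0],"hand":0},{"translation":[0,0.05,-0.002],"twist":[0.003,0.007,0.001],"hand":0},{"translation":[0,0.061,-0.002],"twist":[0.003,0.007,0.001],"hand":0},{"translation":[0.03,0.061,-0.002],"twist":[0.003,0.007,0.001],"hand":0},{"translation":[0.06,0.061,-0.002],"twist":[0.003,0.007,0.001],"hand":0}]'; python3 go.py 0 0.002 .11
```

```text
time: 6.1
tool_pos: [0.5331, 0.1988, 0.1765]
tool_rot: [-0.074, 1.569, -0.0]
contact_force: [0.1, -0.1, -1.0]
opening: 0.0005
t 6.1 guard xy [0.0007 0.0007] tip z 0.1515 F [ 0.1 -0.1 -1. ] open 0.0 q [ 0.22  0.49  1.51 -0.    1.14  0.15]
target [0.532 0.2   0.135] translation [ 0.0415  0.0013 -0.0007] twist [0.    0.002 0.   ]
```

```bash
python3 -m creep '[{"translation":[0.015,0.001,-0.0005],"twist":[0,0,0],"hand":0},{"translation":[0.03,0.001,-0.0005],"twist":[0,0,0],"hand":0},{"translation":[0.041,0.001,-0.0005],"twist":[0,0,0],"hand":0},{"translation":[0.046,0.001,-0.0005],"twist":[0,0,0],"hand":0},{"translation":[0.051,0.001,-0.0005],"twist":[0,0,0],"hand":0}]'; python3 go.py 0 0.002 .085; python3 -m creep '[{"translation":[0.004,0,0],"twist":[0,0,0],"hand":0},{"translation":[0.008,0,0],"twist":[0,0,0],"hand":0},{"translation":[0.012,0,0],"twist":[0,0,0],"hand":0}]'; python3 go.py 0 0.002 .085
```

```text
time: 6.6
tool_pos: [0.533, 0.1993, 0.1254]
tool_rot: [-0.068, 1.568, 0.005]
contact_force: [-1.9, -0.6, 5.0]
opening: 0.0004
t 6.6 guard xy [0.0006 0.0013] tip z 0.1004 F [-1.9 -0.6  5. ] open 0.0 q [ 0.22  0.55  1.57 -0.    1.02  0.15]
target [0.532 0.2   0.11 ] translation [ 0.0154  0.0007 -0.0006] twist [-0.     0.003  0.   ]
time: 6.9
tool_pos: [0.5333, 0.1988, 0.1143]
tool_rot: [-0.277, 1.567, -0.204]
contact_force: [-2.4, -3.7, 6.2]
opening: 0.0004
t 6.9 guard xy [0.0009 0.0007] tip z 0.0893 F [-2.4 -3.7  6.2] open 0.0 q [ 0.22  0.56  1.58 -0.    1.    0.15]
target [0.532 0.2   0.11 ] translation [ 0.0043  0.0013 -0.0009] twist [0.    0.004 0.001]
```

```bash
python3 -m creep '[{"translation":[0.002,0,0],"twist":[0,0,0],"hand":0},{"translation":[0.0035,0,0],"twist":[0,0,0],"hand":0}]'; python3 go.py 0 0.002 .085;  python3 -m creep '[{"translation":[0.0015,0,0],"twist":[0,0,0],"hand":0},{"translation":[0.0025,0,0],"twist":[0,0,0],"hand":0}]'; python3 go.py 0 0.002 .085
```

```text
time: 7.1
tool_pos: [0.5333, 0.1986, 0.1117]
tool_rot: [-0.245, 1.566, -0.172]
contact_force: [-2.9, -1.1, 5.9]
opening: 0.0006
t 7.1 guard xy [0.0009 0.0006] tip z 0.0867 F [-2.9 -1.1  5.9] open 0.001 q [ 0.22  0.56  1.59 -0.    0.99  0.15]
target [0.532 0.2   0.11 ] translation [ 0.0017  0.0014 -0.0009] twist [0.    0.004 0.001]
time: 7.3
tool_pos: [0.5333, 0.1986, 0.1102]
tool_rot: [-0.19, 1.566, -0.116]
contact_force: [-3.7, -0.9, 4.8]
opening: 0.0004
t 7.3 guard xy [0.0009 0.0006] tip z 0.0852 F [-3.7 -0.9  4.8] open 0.0 q [ 0.22  0.56  1.59 -0.    0.99  0.15]
target [0.532 0.2   0.11 ] translation [ 0.0002  0.0014 -0.0009] twist [0.    0.005 0.001]
```

```bash
python3 -m creep '[{"translation":[0.0015,0,0],"twist":[0,0,0],"hand":0},{"translation":[0.0025,0,0],"twist":[0,0,0],"hand":0}]'; python3 -m creep '[{"translation":[0.0015,0,0],"twist":[0,0,0],"hand":0},{"translation":[0.0025,0,0],"twist":[0,0,0],"hand":0}]'; python3 go.py 0 0.002 .085
```

```text
time: 7.5
tool_pos: [0.5334, 0.1987, 0.1097]
tool_rot: [-0.131, 1.565, -0.057]
contact_force: [-7.7, -2.7, 19.8]
opening: 0.0007
time: 7.7
tool_pos: [0.5334, 0.1987, 0.1096]
tool_rot: [-0.091, 1.563, -0.016]
contact_force: [-8.5, -2.5, 22.6]
opening: 0.0002
t 7.7 guard xy [0.0009 0.0006] tip z 0.0846 F [-8.5 -2.5 22.6] open 0.0 q [ 0.22  0.56  1.59 -0.    0.98  0.15]
target [0.532 0.2   0.11 ] translation [-0.0004  0.0014 -0.0009] twist [0.001 0.007 0.001]
```

The stop is reached: 22.6 N, tip at 84.6 mm against 85 expected. I go straight up and back out.

```bash
python3 -m creep '[{"translation":[-0.015,0,0],"twist":[0,0,0],"hand":0},{"translation":[-0.05,0,0],"twist":[0,0,0],"hand":0},{"translation":[-0.09,0,0],"twist":[0,0,0],"hand":0},{"translation":[-0.125,0,0],"twist":[0,0,0],"hand":0},{"translation":[-0.125,-0.03,0],"twist":[0,0,0],"hand":0}]'; python3 -m creep '[{"translation":[0,-0.04,0],"twist":[0,0,0],"hand":0},{"translation":[0,-0.08,0],"twist":[0,0,0],"hand":0},{"translation":[0,-0.08,0],"twist":[0,0,0],"hand":0}]'; python3 w.py; python3 go.py 0 0 .2; python3 - <<'E'
from h import *
w=cv2.imread("pics/w3.png"); s=robot.read_camera("scene")
cv2.imwrite("pics/c4.png",np.vstack([cv2.resize(w[:250,180:500],(500,300)),cv2.resize(s[150:250,260:430],(500,294),interpolation=cv2.INTER_CUBIC)]))
E
```

```text
time: 8.2
tool_pos: [0.537, 0.1713, 0.2406]
tool_rot: [0.089, 1.552, 0.167]
contact_force: [0.9, -0.6, -0.6]
opening: 0.0002
time: 8.5
tool_pos: [0.5439, 0.0877, 0.2411]
tool_rot: [0.009, 1.55, 0.083]
contact_force: [-0.8, 1.0, 0.5]
opening: 0.0001
yellow False [312.  70.] ctr [0.5327 0.1801] [(np.float64(0.1314), np.float64(4.5)), (np.float64(0.0907), np.float64(-81.6))]
red [313.  50.] ctr [0.5314 0.198 ] [(np.float64(0.0306), np.float64(4.5)), (np.float64(0.0308), np.float64(-85.2))]
t 8.55 guard xy [ 0.0032 -0.1089] tip z 0.216 F [ 0.1  0.1 -0.3] open 0.0 q [ 0.02  0.39  1.49  0.    1.25 -0.05]
target [0.532 0.198 0.225] translation [ 0.0161  0.1089 -0.0034] twist [ 0.001  0.02  -0.002]
```

View pics/c4.png

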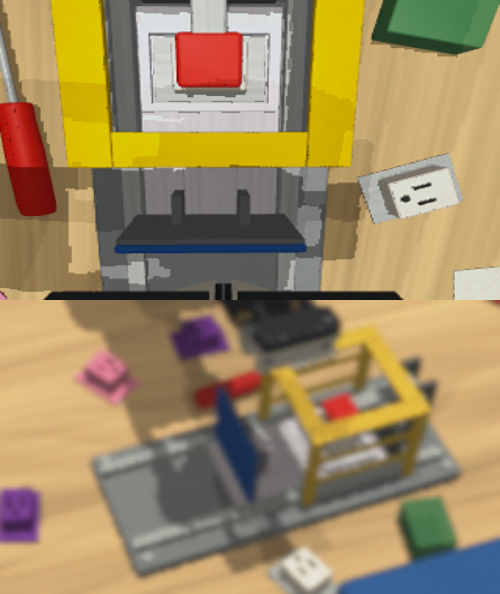

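The lever pad is down, the outlet is in its nest beneath it, and the slide is in. The bystanders are where they were. I make one numeric check of the plate and then hand in.

```bash
python3 - <<'E'
from h import *
K,T,_=cam("wrist"); P=onz(K,T,(314,203),.112)[:2]; a=np.radians(4.2)
print("plate face gy",(P-[.532,.2])@[-np.sin(a),np.cos(a)])
print(robot.observe()["contact_force"].round(1)); robot.hand_in()
E
```

```text
plate face gy -0.11352897388930287
[-0.1 -0.2  0.2]
the job is handed in; nothing more can be done
```

I handed the job in at about 8.6 s of robot time. The slide is pushed home, the lever is pressed to its stop, and the arm is out of the guard touching nothing. One last check on the plate disagreed.

- **Slide:** With the fingers shut, I pushed the blue face about 90 mm at a steady 3.4 N until it hit a firm stop at 18 N. From contact, the plate's face was about 124 mm before the window's centre; 125 is expected when home.
- **Lever:** I went down through the middle of the window, with about 25 mm to spare on each side, and pressed the pad at about 6 N. The force then rose to 22.6 N with the fingertips at 84.6 mm, where 85 is expected at the stop. About 8 N of that was sideways, which I took for friction on the tilting pad. I then went straight up and out.
- **Last views:** The pad looked lowered and the outlet lay in the nest under it. The guard's surroundings and the nearby things looked unmoved; I judged that by eye and did not measure it. The tool force read about 0.
- **Check that disagreed:** A rough pixel reading of the plate's top edge, taken as I handed in, put the face 114 mm before the window instead of 125. I picked that pixel by hand from a crop, looking obliquely. The error is towards "further in", so I trust the firm stop felt by the fingers.

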